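Check the brake lever on a clip-on handlebar

ROBOT

A 6-joint arm with a two-finger parallel gripper is mounted at the origin on a cart in front of the work surface, level with it; the furniture and walls round the work are solid. World frame = base frame: x ahead of the robot, y to its left, z up, the work surface at z = 0. Lengths are in m, angles in degrees, forces in N, time in s.
With the tool pointing down it reaches from about 0.375 to 0.825 m from the base axis. Payload 5.5 kg.
Tool frame: the origin (TCP) lies midway between the tips of the shut fingers; the grasp point (between the pads) lies 19 mm behind it; z points along the fingers, y is the line along which they close (so a half turn about z gives the same grasp; the last joint's range is limited). The gripper opens to 85 mm and grips with 20 to 120 N. Pads are 22 mm wide; open, the fingers measure 114 mm over their backs; the gripper's body (76 mm by 85 mm) begins 54 mm behind the grasp point. The pads swing forward as they close: fully open they stand 13 mm farther back than shut.
Start: joints at [73.167, 17.962, -2.699, 69.339, 0, 90], TCP at [0.174, 0.574, 0.231] pointing down, gripper open.
Joint ranges: [-152.73, 152.73], [-39.44, 99.34], [-58.76, 71.6], [-118.89, 123.64], [-81.53, 83.1], [-180, 180]. Speed limits (degrees/s): [136.94, 136.94, 172.46, 180, 180, 180].

INTERFACE

Orientations are given as a 3x3 rotation matrix whose columns are the frame's x, y, z axes.
In Python, from bench import manip gives the robot as it stands.
- The arm moves only by the tool arm_command, never from a script. Its argument "plan" is a list of rows, each a list of 6 numbers: the shift along the tool's x, y, z in m, then the turn, a rotation vector about the tool's x, y, z in degrees. In form: [[dx, dy, dz, ax, ay, az], ...]. A call has 1 to 5 rows; each row shifts and turns the commanded pose from where the row before left it, along the tool's axes as they then stand; what a row does not reach is not made up. A row lasts 1/8 s, in which the tool goes at most 62.5 mm and 10.7 degrees, less where a joint would pass 70% of its speed; a pose out of reach is approached as far as the arm can. A call is refused whole if a number of a shift passes 0.0625 or a number of a turn 10.7, either way. A call with a gripper value outside its range is refused whole. "grip" is the gripper command: -1 is fully open, 1 is shut, values between are in proportion, set as the call begins (left out, the last holds). The fingers move at their own pace and stop on an object; "force" is the grip in N (left out, the last holds). Time passes only in rows, so rows that do not move let the fingers close. It gives the time, the measured TCP pose, the force, the opening and the grip force at its end, in the units of the state.
- manip.state(): the state, without advancing time (a new reading comes with each control period).
- manip.camera(name): name is "side" or "top" or "wrist"; returns a dict with "image" (400x640x3 uint8, red, green, blue), "z_map" (400x640 float32, m along the optical axis (not along the pixel's ray), 0 where there is no reading), "fx", "fy", "cx", "cy" (pixels), "k1" (the pictures are not rectified: a ray, as slopes to the right and down, at radius r is drawn at 1 + k1 r^2 times it, then the intrinsics apply), "extrinsics" (4x4, takes a point from camera to world coordinates); the wrist camera has in their place "tool_from_camera" (4x4, takes a point from camera to tool coordinates, whose origin is the TCP and whose axes are the flange's). Camera axes: x right, y up, looking along -z (the intrinsics and any distortion apply to the point x, -y, -z); pixel columns grow to the right and rows downward; lengths in m; the calibration is good to about 2 mm. A picture is of the moment at which its call begins: read the wrist's pose just before it.
- manip.job_done(): hands the job in; it is judged then, once.
The state is a dict: "t": time; "joint_positions": joint angles; "qd": joint speeds; "tau": joint torques, N m; "tool_pos": TCP position; "tcp_rot": TCP orientation; "contact_force": force on the tool from outside, world axes, zero at the start; "ft_torque": the same for the moment, N m; "opening": opening from 0.0 (shut) to 1.0 (fully open); "finger_force": force on a finger pad.
Only numpy, scipy, OpenCV 4.12 (cv2) and the standard library are available. Lean on these libraries where they do the work, as an engineer would, in place of code of your own. Each camera call takes 0.05 s, during which the arm holds its last target. There are 200 camera calls.

TASK

Check the brake lever - the longer one, on the bar with the square fluid reservoir: without grasping anything, press it towards its grip with the outside of the fingers until it comes up against its stop, then let it come all the way back out. Press it in to the stop again and finish still holding it pressed there, so that I can measure the gap. Press firmly but don't force it (less than 40 N), do not touch the rubber grips, leave the clutch lever alone and do not disturb the small parts lying about.

Things in the scene. Friction and masses are not known exactly. Their poses are not given: they have to be found in the camera images.
- brake_press (a point): where to press the brake lever: outer face of its straight blade, mid-height, 125 mm from the pivot, 35 mm before the ball end, 120 mm above the surface. Turns with the lever: +x points square into the blade, towards the grip; the pivot lies along +y; z up. Blade 10 mm thick, 15 mm high. Free space below, save for loose parts up to 62 mm high. The grip's axis is 75 mm behind (+x) at rest
- brake_pivot (a point): the vertical pivot pin of the brake lever, 120 mm above the surface, in the middle of the lever's height; the reservoir (56 x 40 mm, top at 171 mm) sits over the bar beside it
- brake_lever (a joint): aluminium brake lever, 160 mm long, 17 mm ball at its end; springs out by itself; 0 = at rest, grows as it is pressed towards the grip, 0.24 rad = at its hard stop, about 10 mm short of the grip. Pressing 125 mm from the pivot takes 4 N to start and 10.5 N at the stop
- brake_stand: right-hand half handlebar clamped on a fixed bench stand (foot 70 x 65 mm), with a square black fluid reservoir with aluminium cap beside the lever pivot. Origin on the work surface under the bar; the bar runs along y, 120 mm up; +y is the end with post and pivot, the grip reaches to y = -131 mm; the lever lies on the -x side
- brake_grip: rubber grip of the brake bar, 32 mm diameter (flange 42 mm), top 136 mm above the surface; origin on the bar axis at the grip's inner end; not to be touched
- clutch_stand: left-hand half handlebar, the mirror image on an equal stand, without a reservoir and with the shorter lever, a small cable adjuster barrel beside its pivot. Origin on the work surface under the bar; the post is at -y, the grip reaches to y = +131 mm; the lever lies on the -x side. It may stand left or right of the other
- clutch_grip: rubber grip of the clutch bar; not to be touched
- clutch_lever (a joint): clutch lever, 115 mm long, to be left alone: springs out by itself; 0 = at rest, grows as it is pressed towards the grip, 0.24 rad = at its hard stop, about 10 mm short of the grip
- bulb_box: small orange carton 42 x 42 x 62 mm standing loose between the two bars; origin at its underside
- spark_plug: spark plug 62 mm high standing loose in front of the carton; origin at its underside
- wrench: small combination wrench 160 mm long lying loose at the front, in the middle; origin at its underside
- bearing: ball bearing 52 mm in diameter, 15 mm high, lying loose at the front left; origin at its underside
- tyre_gauge: dial tyre gauge 59 x 89 x 24 mm lying loose at the front right; origin at its underside

How it is judged (in metres and radians):
On the way, in this order (a step that is already met when the one before it is completed fails the run):
1. the brake lever is pressed against its stop by the fingers (value of joint brake_lever above 0.215 rad and contact force between the fingers and brake_lever above 2 N), for 0.2 s.
2. the brake lever has come all the way back out (value of joint brake_lever below 0.03 rad), for 0.2 s.
3. the brake lever is pressed against its stop again (all of step 1), for 0.2 s.
At the end, for the whole second after the job is handed in: The brake lever is held against its stop by the fingers (joint over 0.215 of 0.24 rad, contact force 2 to 40 N, still), the clutch lever is at rest (under 0.03 rad), and the small parts are within 20 mm of where they were (all of step 3 and contact force between the fingers and brake_lever below 40 N and value of joint clutch_lever below 0.03 rad and velocity of joint brake_lever between -0.05 and 0.05 rad/s and distance of each of bulb_box, spark_plug, wrench, bearing, tyre_gauge from where it was at the start of the episode below 0.02 m); the arm keeps its last pose, push and grip.
It fails at once if the brake lever is forced (over 50 N) (contact force between any of the fingers, the arm and brake_lever above 50 N).
It fails at once if the brake lever is pinched between the fingers (contact force between the fingers and brake_lever above 1 N and x of the grasp point in the frame of brake_press between 0 and 0.01 m and z of the grasp point in the frame of brake_press between -0.012 and 0.012 m and y of the grasp point in the frame of brake_press between -0.045 and 0.1 m).
It fails at once if a rubber grip is touched (contact force between any of the fingers, the arm and brake_grip above 1 N or contact force between any of the fingers, the arm and clutch_grip above 1 N).
It fails at once if the clutch lever is pressed (value of joint clutch_lever above 0.04 rad).
It fails at once if a small part is pushed away or lifted (distance of any of bulb_box, spark_plug, wrench, bearing, tyre_gauge from where it was at the start of the episode above 0.02 m).
It also fails if it takes over 48 s, if anything falls off the work surface, if the arm or the gripper's body presses on something with over 40 N, if the wrist force passes 120 N, or if a joint passes its speed limit or range.

## Working session

There is one attempt and no reset: what is moved stays moved. The work goes in short steps, Python scripts to look and compute and a tool call to move; the robot and the scene stay as the last step left them, time stands still between calls to the robot, and variables do not carry over. Pictures are saved under pics/ and viewed, at most 10 in all, crops included, and the job is handed in when it is done.

Besides the shell and the picture viewer there is one more tool, called as a command line: name --pt "numbers of a row" for each row, then --argument value for the rest. arm_command: Moves the arm, as the interface text tells. Its arguments: {"type":"object","properties":{"plan":{"type":"array","items":{"type":"array","items":{"type":"number"}}},"grip":{"type":"number"},"force":{"type":"number"}},"required":["plan"]}

```bash
mkdir -p pics
cat > h.py <<'E'
import numpy as np, cv2, pickle
from bench import manip
def snap(n,tag):
    s=manip.state(); c=manip.camera(n); c['state']=s
    pickle.dump(c,open(f'pics/{tag}.pkl','wb')); cv2.imwrite(f'pics/{tag}.png',cv2.cvtColor(c['image'],cv2.COLOR_RGB2BGR)); return c
def ray(c,u,v):
    K=np.array([[c['fx'],0,c['cx']],[0,c['fy'],c['cy']],[0,0,1]])
    p=np.array([(u-c['cx'])/c['fx'],(v-c['cy'])/c['fy']]); q=p.copy()
    for _ in range(20): q=p/(1+c['k1']*(q@q))
    if 'extrinsics' in c: T=c['extrinsics']
    else:
        W=np.eye(4);W[:3,:3]=c['state']['tcp_rot'];W[:3,3]=c['state']['tool_pos'];T=W@c['tool_from_camera']
    T=np.array(T); d=np.array([q[0],-q[1],-1])
    return T[:3,3],T[:3,:3]@d
def pt(c,u,v):
    o,d=ray(c,u,v); return o+d*np.median(c['z_map'][int(v)-1:int(v)+2,int(u)-1:int(u)+2])
def atz(c,u,v,z):
    o,d=ray(c,u,v); return o+d*(z-o[2])/d[2]
E
python3 - <<'E'
from h import *
for n in('top','side'):
    c=snap(n,n+'0'); print(n,c['fx'],c['k1'],np.round(c['extrinsics'],3).tolist())
s=manip.state(); print(s)
E
```

```text
top 392.20334751753336 -0.022530971981523016 [[-0.029, 0.995, -0.093, 0.418], [-0.999, -0.03, -0.01, -0.037], [-0.013, 0.093, 0.996, 1.075], [0.0, 0.0, 0.0, 1.0]]
side 379.9707115190899 -0.022206838847499525 [[-0.998, -0.021, 0.055, 0.562], [0.058, -0.569, 0.82, 0.784], [0.014, 0.822, 0.569, 0.676], [0.0, 0.0, 0.0, 1.0]]
{'t': 0.1, 'joint_positions': array([ 7.31657767e+01,  1.79996133e+01, -2.74900344e+00,  6.93395850e+01,
       -1.26472514e-03,  9.00004383e+01]), 'qd': array([ 0.05831324, -0.11190124,  0.20803508,  0.03976977, -0.00638252,
       -0.06251916]), 'tau': array([ 3.00408719e-04, -5.40767169e+01,  3.40541661e+01,  1.12233753e-02,
        5.92324022e-05,  2.33952271e-06]), 'tool_pos': array([0.17361775, 0.57378559, 0.23052243]), 'tcp_rot': array([[-9.57144479e-01,  2.89610540e-01, -4.24691243e-04],
       [ 2.89610851e-01,  9.57143336e-01, -1.47983482e-03],
       [-2.20853677e-05, -1.53941092e-03, -9.99998815e-01]]), 'contact_force': array([-0.20506763,  0.46021325,  0.17833758]), 'ft_torque': array([-0.0192523 ,  0.01336041,  0.03248181]), 'finger_force': 0.0, 'opening': 0.9993868411520098}
```

View pics/top0.png

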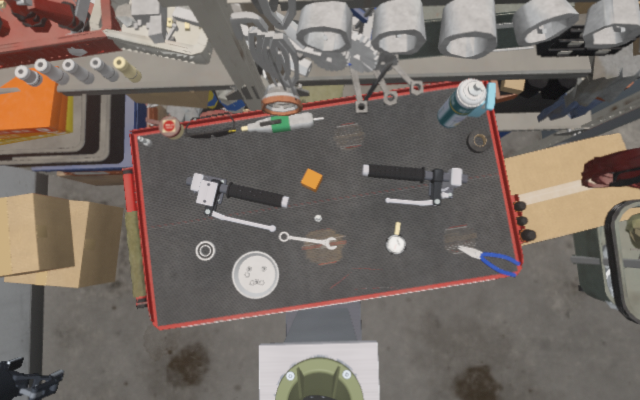

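View pics/side0.png

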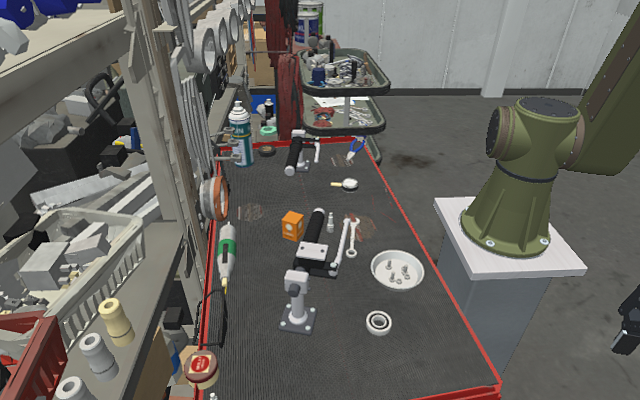

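The top view shows the brake bar on the left: reservoir at (205,190), lever from pivot (208,212) to ball (273,228). The clutch is on the right, at (440,190). The side view shows the brake lever around (345,240). I'll enlarge both.

Run:
```python
import cv2
a=cv2.imread('pics/top0.png')[165:245,180:300]; b=cv2.imread('pics/side0.png')[190:290,270:390]
cv2.imwrite('pics/topc.png',cv2.resize(a,None,fx=6,fy=6,interpolation=cv2.INTER_CUBIC))
cv2.imwrite('pics/sidec.png',cv2.resize(b,None,fx=6,fy=6,interpolation=cv2.INTER_CUBIC))
```

```text
(no output)
```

View pics/topc.png

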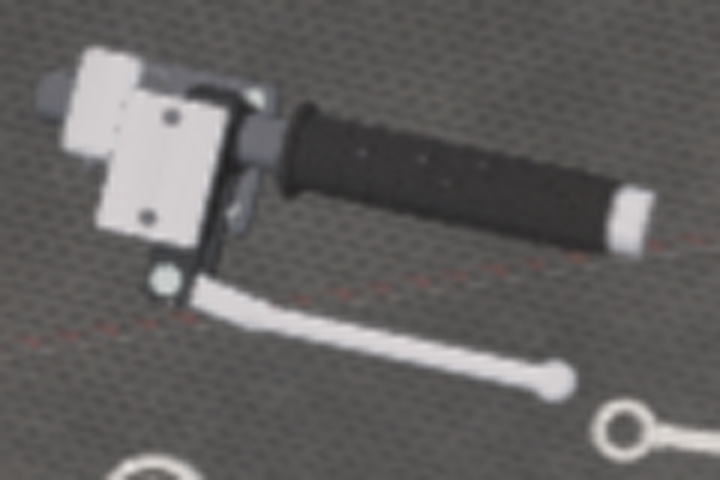

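View pics/sidec.png

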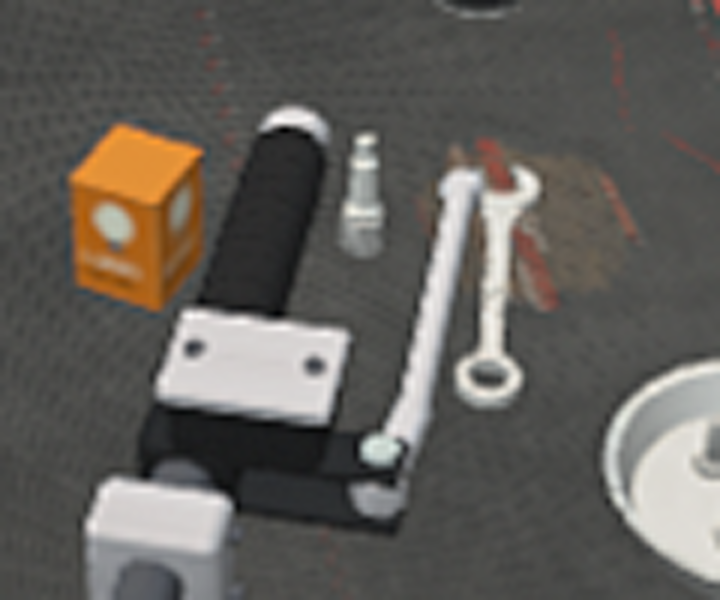

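The crops give these pixels. Top: pivot cap (165,280), blade centreline (270,318) to (530,372), ball (556,380). Side: ball (462,186), pivot cap (382,450). Next I triangulate these.

Run:
```python
from h import *
t=pickle.load(open('pics/top0.pkl','rb')); s=pickle.load(open('pics/side0.pkl','rb'))
T=lambda x,y:(180+x/6-.417,165+y/6-.417); S=lambda x,y:(270+x/6-.417,190+y/6-.417)
def tri(a,b):
    o1,d1=ray(t,*a);o2,d2=ray(s,*b); k=np.linalg.lstsq(np.c_[d1,-d2],o2-o1,rcond=None)[0]
    p,q=o1+k[0]*d1,o2+k[1]*d2; return (p+q)/2,np.linalg.norm(p-q)
for n,a,b in (('ball',(556,380),(462,186)),('pivcap',(165,280),(382,450))): print(n,tri(T(*a),S(*b)))
for n,a,z in(('pivot',(165,280),.135),('b1',(270,318),.1275),('b2',(530,372),.1275),('ball',(556,380),.12),('gripA',(305,145),.12),('gripB',(612,215),.12)):
    print(n,np.round(atz(t,*T(*a),z),4), np.round(pt(t,*T(*a)),4))
print('ball side',pt(s,*S(462,186)),'piv',pt(s,*S(382,450)))
```

```text
ball (array([0.45779257, 0.0977693 , 0.12054006]), np.float64(0.0030516718156222635))
pivcap (array([0.501927  , 0.25287896, 0.13578743]), np.float64(0.0028797693868948125))
pivot [0.5006 0.2533 0.135 ] [0.5003 0.2523 0.1384]
b1 [0.4845 0.2128 0.1275] [0.4846 0.213  0.1266]
b2 [0.4595 0.1075 0.1275] [0.4596 0.1076 0.1267]
ball [0.4563 0.0981 0.12  ] [0.456  0.0971 0.127 ]
gripA [0.5559 0.1999 0.12  ] [0.5535 0.1959 0.1362]
gripB [0.5231 0.074  0.12  ] [0.5215 0.0724 0.1338]
ball side [0.45997256 0.10204123 0.12422011] piv [0.50334128 0.25258927 0.13577103]
```

Heights (ball 0.1205, pivot cap 0.136) and the lever length (161 mm) match the text. The press point comes out at about (0.4605, 0.133, 0.12), with the inward normal at about (0.971, -0.24). I'll move to a point in front of the lever, staying high, with the fingers shut.

arm_command --pt "-0.0357 -0.0341 0 0 0 0" --pt "-0.0357 -0.0341 0 0 0 0" --pt "-0.0357 -0.0341 0 0 0 0" --pt "-0.0357 -0.0341 0 0 0 0" --pt "-0.0357 -0.0341 0 0 0 0" --grip 1 --force 60

```text
t: 0.72
tool_pos: [0.2956, 0.3578, 0.231]
tcp_rot: [[-0.957, 0.289, -0.0], [0.289, 0.957, -0.0], [-0.0, -0.0, -1.0]]
contact_force: [0.3, 0.6, 0.5]
opening: 0.002
finger_force: 0.0
```

arm_command --pt "-0.0357 -0.0341 0 0 0 0" --pt "-0.0357 -0.0341 0 0 0 0" --pt "-0.0357 -0.0341 0 0 0 0" --pt "-0.0357 -0.0341 0 0 0 0" --pt "-0.0357 -0.0341 0 0 0 0"

```text
t: 1.35
tool_pos: [0.4171, 0.143, 0.2311]
tcp_rot: [[-0.957, 0.289, -0.0], [0.289, 0.957, 0.0], [0.0, -0.0, -1.0]]
contact_force: [0.8, 0.6, -0.3]
opening: 0.001
finger_force: 0.0
```

arm_command --pt "0 0 0 0 0 10" --pt "0 0 0 0 0 10" --pt "0 0 0 0 0 10" --pt "0 0 0 0 0 10" --pt "0 0 0 0 0 10"

```text
t: 1.98
tool_pos: [0.4164, 0.1444, 0.231]
tcp_rot: [[-0.388, 0.922, -0.001], [0.922, 0.388, -0.0], [0.0, -0.001, -1.0]]
contact_force: [0.2, 0.9, -0.9]
opening: 0.001
finger_force: 0.0
```

arm_command --pt "0 0 0 0 0 10" --pt "0 0 0 0 0 10" --pt "0 0 0 0 0 10" --pt "0 0 0 0 0 7" --pt "0 0 0 0 0 0"

```text
t: 2.6
tool_pos: [0.4164, 0.1444, 0.231]
tcp_rot: [[0.238, 0.971, -0.001], [0.971, -0.238, -0.0], [-0.0, -0.001, -1.0]]
contact_force: [0.1, -0.5, -1.1]
opening: 0.002
finger_force: 0.0
```

Run:
```python
from h import *
c=snap('wrist','w1'); s=c['state']; print(np.round(c['tool_from_camera'],3).tolist(),s['t'],s['joint_positions'].round(1),s['tool_pos'].round(4),s['tcp_rot'].round(3).tolist(),s['contact_force'].round(2),s['opening'])
c=snap('side','s1')
b=cv2.imread('pics/side0.png')
w=cv2.imread('pics/w1.png'); d=cv2.imread('pics/s1.png')[150:350,240:440]
cv2.imwrite('pics/w1v.png',np.hstack([cv2.resize(w,(480,300)),cv2.resize(d,(300,300))]))
```

```text
[[0.001, 0.953, 0.303, 0.077], [1.0, -0.001, -0.0, 0.001], [-0.0, 0.303, -0.953, -0.143], [0.0, 0.0, 0.0, 1.0]] 2.6 [ 19.1   0.8 -23.2  66.    0.  122.9] [0.4164 0.1444 0.231 ] [[0.238, 0.971, -0.001], [0.971, -0.238, -0.0], [-0.0, -0.001, -1.0]] [ 0.07 -0.46 -1.14] 0.001743737276773379
```

View pics/w1v.png

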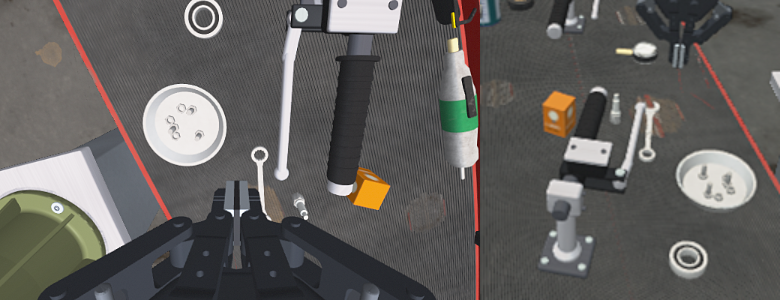

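The wrist view shows the ball at about (282,174) and the pivot cap at about (301,15), both in the scaled picture. The shut fingers point down in front of the lever. I'll cross-check the positions with this view.

Run:
```python
from h import *
c=pickle.load(open('pics/w1.pkl','rb'));k=4/3
for n,u,v,z in(('ball',282,174,.12),('piv',301,15,.135),('b1',289,60,.1275),('b2',283,158,.1275)): print(n,atz(c,u*k,v*k,z).round(4),pt(c,u*k,v*k).round(4))
# depth profile across blade: cloud points at blade height
P=np.array([pt(c,u,v) for v in range(90,225,15) for u in range(360,400)])
m=(P[:,2]>.11)&(P[:,2]<.135); P=P[m]; 
n=np.array([.971,-.24]); t=np.array([-.24,-.971]); q=P[:,:2]-np.array([.4605,.133])
for a in np.arange(-.09,.04,.01):
    s=q[np.abs(q@t-a)<.005]@n
    if len(s): print(round(a,3),s.min().round(4),s.max().round(4),len(s))
```

```text
ball [0.4594 0.0949 0.12  ] [0.4586 0.0991 0.1288]
piv [0.5034 0.2512 0.135 ] [0.5024 0.2507 0.1389]
b1 [0.4874 0.2155 0.1275] [0.4872 0.2155 0.1283]
b2 [0.4632 0.117  0.1275] [0.4632 0.1172 0.128 ]
-0.08 0.0014 0.0106 15
-0.07 0.0012 0.0104 15
-0.06 0.0019 0.0105 14
-0.05 0.0019 0.0115 15
-0.04 0.0033 0.0104 10
-0.03 0.0018 0.0113 5
-0.02 0.0018 0.0115 14
-0.01 0.0018 0.0117 14
-0.0 0.0018 0.0118 14
0.01 0.0023 0.0104 11
0.02 0.0017 0.0019 2
```

arm_command --pt "0 0 0.045 0 0 0" --pt "0 0 0.045 0 0 0" --pt "0 0 0.042 0 0 0" --pt "0 0 0 0 0 0"

```text
t: 3.2
tool_pos: [0.4138, 0.1435, 0.0969]
tcp_rot: [[0.238, 0.971, -0.006], [0.971, -0.238, -0.002], [-0.003, -0.005, -1.0]]
contact_force: [0.2, -0.4, 0.4]
opening: 0.001
finger_force: 0.0
```

arm_command --pt "0 0.012 0 0 0 0" --pt "0 0.012 0 0 0 0" --pt "0 0.006 0 0 0 0" --pt "0 0 0 0 0 0"

```text
t: 3.7
tool_pos: [0.4467, 0.1373, 0.0999]
tcp_rot: [[0.24, 0.971, 0.001], [0.971, -0.24, 0.0], [0.001, 0.001, -1.0]]
contact_force: [-0.3, 0.1, 1.3]
opening: 0.003
finger_force: 0.0
```

arm_command --pt "0 0.004 0 0 0 0" --pt "0 0.004 0 0 0 0" --pt "0 0.002 0 0 0 0" --pt "0 0 0 0 0 0"

```text
t: 4.2
tool_pos: [0.4542, 0.1347, 0.099]
tcp_rot: [[0.239, 0.971, -0.003], [0.971, -0.239, -0.0], [-0.001, -0.002, -1.0]]
contact_force: [-5.4, 0.8, 4.8]
opening: 0.0
finger_force: 2.8
```

arm_command --pt "0 0.005 0 0 0 0" --pt "0 0.005 0 0 0 0" --pt "0 0.005 0 0 0 0" --pt "0 0.003 0 0 0 0" --pt "0 0 0 0 0 0"

```text
t: 4.82
tool_pos: [0.4705, 0.1311, 0.0989]
tcp_rot: [[0.238, 0.971, -0.005], [0.971, -0.238, 0.001], [0.0, -0.005, -1.0]]
contact_force: [-9.2, 2.4, 6.6]
opening: -0.0
finger_force: 4.6
```

arm_command --pt "0 0.002 0 0 0 0" --pt "0 0.002 0 0 0 0" --pt "0 0 0 0 0 0"

```text
t: 5.2
tool_pos: [0.4741, 0.1306, 0.0989]
tcp_rot: [[0.238, 0.971, -0.005], [0.971, -0.238, 0.002], [0.001, -0.006, -1.0]]
contact_force: [-9.3, 3.8, 7.8]
opening: 0.003
finger_force: 5.0
```

arm_command --pt "0 0.002 0 0 0 0" --pt "0 0.001 0 0 0 0" --pt "0 0 0 0 0 0"

```text
t: 5.58
tool_pos: [0.4762, 0.1304, 0.0988]
tcp_rot: [[0.237, 0.971, -0.007], [0.971, -0.237, 0.003], [0.002, -0.007, -1.0]]
contact_force: [-12.0, 4.9, 8.9]
opening: -0.001
finger_force: 6.2
```

arm_command --pt "0 0.002 0 0 0 0" --pt "0 0.001 0 0 0 0" --pt "0 0 0 0 0 0"

```text
t: 5.95
tool_pos: [0.4766, 0.1303, 0.0987]
tcp_rot: [[0.237, 0.972, -0.011], [0.972, -0.237, 0.005], [0.002, -0.012, -1.0]]
contact_force: [-19.2, 7.8, 14.6]
opening: 0.004
finger_force: 10.2
```

Run:
```python
from h import *
c=snap('top','t2');snap('wrist','w2')
a=cv2.imread('pics/t2.png')[165:245,180:300]; w=cv2.imread('pics/w2.png')
cv2.imwrite('pics/v2.png',np.hstack([cv2.resize(a,(420,280),interpolation=cv2.INTER_CUBIC),cv2.resize(w[:,160:600],(308,280))]))
```

```text
(no output)
```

View pics/v2.png

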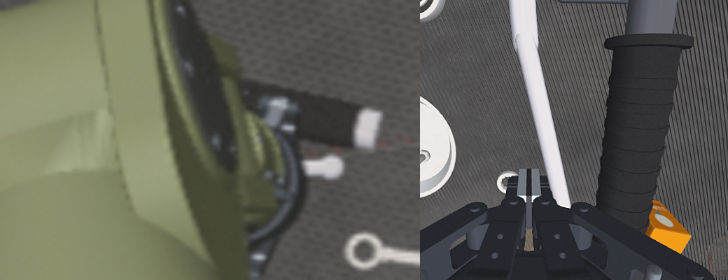

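Pressed state: in the top view the ball has moved to about (328,167) in the crop. In the wrist view the blade runs from (527,40) to (563,205), clear of the grip. I'll compute the lever angle.

Run:
```python
from h import *
t=pickle.load(open('pics/t2.pkl','rb')); w=pickle.load(open('pics/w2.pkl','rb')); w0=pickle.load(open('pics/w1.pkl','rb'))
ang=lambda p,q:np.arctan2(*(q-p)[[0,1]])
b=atz(t,180+328/3.5-.4,165+167/3.5-.4,.12); p=np.array([.5006,.2533,.12]); b0=np.array([.4563,.0981,.12])
a=lambda d:np.arctan2(d[0],-d[1])
print('top',b.round(4),a(b-p)-a(b0-p))
W=lambda x,y:(160+(x-420)*1.4286,y*1.4286)
q1,q2=atz(w,*W(527,40),.1275),atz(w,*W(563,205),.1275)
r1,r2=atz(w0,289*4/3,60*4/3,.1275),atz(w0,283*4/3,158*4/3,.1275)
print('wrist',q1.round(4),q2.round(4),a(q2-q1)-a(r2-r1)); print(manip.state()['t'],manip.state()['contact_force'])
```

```text
top [0.4944 0.0948 0.12  ] 0.23886125352407006
wrist [0.4979 0.2156 0.1275] [0.4971 0.1227 0.1275] 0.23226810141261878
6.05 [-19.31527503   8.20955267  14.3746827 ]
```

The lever is at its stop: about 0.235 rad from both views. I'll hold briefly, then release fully.

arm_command --pt "0 0 0 0 0 0" --pt "0 0 0 0 0 0" --pt "0 -0.005 0 0 0 0" --pt "0 -0.006 0 0 0 0" --pt "0 -0.006 0 0 0 0"

```text
t: 6.68
tool_pos: [0.4635, 0.1323, 0.0988]
tcp_rot: [[0.238, 0.971, -0.004], [0.971, -0.238, -0.0], [-0.001, -0.004, -1.0]]
contact_force: [-8.1, 0.7, 4.9]
opening: 0.002
finger_force: 3.8
```

arm_command --pt "0 -0.006 0 0 0 0" --pt "0 -0.006 0 0 0 0" --pt "0 -0.006 0 0 0 0" --pt "0 -0.006 0 0 0 0" --pt "0 -0.005 0 0 0 0"

```text
t: 7.3
tool_pos: [0.4385, 0.1394, 0.0995]
tcp_rot: [[0.239, 0.971, 0.001], [0.971, -0.239, -0.0], [0.0, 0.001, -1.0]]
contact_force: [-0.7, 0.6, 0.4]
opening: -0.004
finger_force: 0.0
```

arm_command --pt "0 0 0 0 0 0" --pt "0 0 0 0 0 0" --pt "0 0 0 0 0 0" --pt "0 0 0 0 0 0"

```text
t: 7.8
tool_pos: [0.4382, 0.1392, 0.0993]
tcp_rot: [[0.239, 0.971, 0.0], [0.971, -0.239, -0.0], [-0.0, 0.0, -1.0]]
contact_force: [-0.2, 0.8, -0.9]
opening: -0.001
finger_force: 0.0
```

Run:
```python
from h import *
c=snap('wrist','w3'); s=c['state']; print(s['t'],s['tool_pos'].round(4),s['contact_force'].round(2))
# lever centre line from depth: points at blade height
pts=[]
for v in range(30,280,12):
    P=np.array([pt(c,u,v) for u in range(250,420,2)]); n=np.array([.971,-.24]);
    q=(P[:,:2]-np.array([.4605,.133])); m=(P[:,2]>.122)&(P[:,2]<.131)&(q@n<.04)&(q@n>-.01)
    if m.sum()>1: pts.append(P[m].mean(0))
pts=np.array(pts); print(pts.round(4)); pts=pts[(pts[:,1]<.21)&(pts[:,1]>.12)]; k=np.polyfit(pts[:,1],pts[:,0],1); print('slope angle',np.arctan(k[0]),'rest',np.arctan(.0242/.0985),np.arctan(.025/.1053))
```

```text
7.8 [0.4382 0.1392 0.0993] [-0.18  0.77 -0.9 ]
[[0.4903 0.2261 0.1261]
 [0.4894 0.2225 0.1259]
 [0.4879 0.219  0.1265]
 [0.4869 0.2153 0.1266]
 [0.4861 0.2115 0.1271]
 [0.4848 0.2077 0.1269]
 [0.4841 0.2038 0.1269]
 [0.4827 0.1999 0.1269]
 [0.482  0.1959 0.1272]
 [0.481  0.1917 0.1268]
 [0.4798 0.1876 0.1272]
 [0.4787 0.1832 0.127 ]
 [0.4776 0.1789 0.127 ]
 [0.4768 0.1744 0.1271]
 [0.4752 0.1699 0.1272]
 [0.4744 0.1652 0.1273]
 [0.4728 0.1603 0.127 ]
 [0.4715 0.1554 0.1271]
 [0.4707 0.1502 0.127 ]
 [0.469  0.145  0.1268]
 [0.465  0.1401 0.1265]]
slope angle 0.26066477774630575 rest 0.24091364486723224 0.2331011401233243
```

The fingers are free of the lever, and it is back at rest. I'll press it in again.

arm_command --pt "0 0.006 0 0 0 0" --pt "0 0.005 0 0 0 0" --pt "0 0.005 0 0 0 0" --pt "0 0.005 0 0 0 0" --pt "0 0.005 0 0 0 0"

```text
t: 8.48
tool_pos: [0.4617, 0.133, 0.099]
tcp_rot: [[0.239, 0.971, -0.004], [0.971, -0.239, 0.0], [-0.0, -0.004, -1.0]]
contact_force: [-8.4, 1.9, 6.0]
opening: -0.006
finger_force: 4.0
```

arm_command --pt "0 0.005 0 0 0 0" --pt "0 0.005 0 0 0 0" --pt "0 0.004 0 0 0 0" --pt "0 0.002 0 0 0 0" --pt "0 0 0 0 0 0"

```text
t: 9.1
tool_pos: [0.476, 0.1303, 0.0988]
tcp_rot: [[0.238, 0.971, -0.006], [0.971, -0.238, 0.003], [0.002, -0.006, -1.0]]
contact_force: [-10.6, 5.3, 6.3]
opening: -0.001
finger_force: 5.1
```

arm_command --pt "0 0.002 0 0 0 0" --pt "0 0.001 0 0 0 0" --pt "0 0 0 0 0 0" --pt "0 0 0 0 0 0"

```text
t: 9.6
tool_pos: [0.4764, 0.1302, 0.0986]
tcp_rot: [[0.237, 0.971, -0.01], [0.971, -0.237, 0.005], [0.002, -0.011, -1.0]]
contact_force: [-18.0, 7.4, 12.2]
opening: 0.003
finger_force: 9.0
```

arm_command --pt "0 0 0 0 0 0" --pt "0 0 0 0 0 0" --pt "0 0 0 0 0 0"

```text
t: 9.98
tool_pos: [0.4764, 0.1303, 0.0986]
tcp_rot: [[0.237, 0.971, -0.01], [0.971, -0.237, 0.005], [0.002, -0.011, -1.0]]
contact_force: [-17.9, 7.5, 12.4]
opening: -0.0
finger_force: 9.0
```

Run:
```python
from h import *
c=snap('top','t4'); a=pickle.load(open('pics/t2.pkl','rb'))['image'][200:225,265:290].astype(int); b=c['image'][200:225,265:290].astype(int)
print('mean diff to first press',np.abs(a-b).mean(), c['state']['contact_force'],c['state']['tool_pos'])
print(manip.job_done())
```

```text
mean diff to first press 0.8474666666666667 [-17.92816918   7.51325429  12.42210051] [0.47643343 0.13025968 0.09860506]
the job is handed in; nothing more can be done
None
```

I pressed the brake lever to its stop (about 0.235 rad measured), let it come fully back out, and pressed it in again; it is now held there at about 23 N, and the job is handed in (no verdict was returned).

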